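Hold the metal square in the corner of the assembly jig

TASK

Check the red upright of the assembly jig for square: draw the flat metal L-shaped square straight up out of its slot in the wooden rack, stand it on edge on the jig's base plate in front of the middle of the upright, and press it into the corner until its foot lies flush on the plate and its long outer edge lies flush against the upright. Do not force it, and leave the brass gauge in the rack and the tools lying about where they are. Finish while still gripping the square and pressing it lightly into both faces: do not let go.

Things in the scene. Friction and masses are not known exactly. Their poses are not given: they have to be found in the camera images.
- square: Flat bare-metal L-shaped square, 10 mm thick (its y), 0.22 kg, upright in a rack slot. Origin: middle of the foot's underside; x from heel to toe, z up. Foot 100 mm long (x -50 to +50), 24 high. Wide leg x -50 to +10, 105 high; its long outer edge is x = -50. In the rack its top is 115 mm over the worktop, 75 mm of the leg free. Grip the leg's flat faces, closing along y.
- square_heel (a point): Outer corner of the square: x -50, y 0, z 0 mm in its frame
- square_toe (a point): Far end of the foot's underside: x +50, y 0, z 0 mm in the square's frame
- square_edge_high (a point): Point on the long outer edge 75 mm above the heel: x -50, y 0, z 75 mm in the square's frame
- square_grip (a point): Good place to grip: x -13, y 0, z 76 mm in the square's frame (37 mm in from the long edge, 29 mm below the leg's top, by the centre of mass). This is lower than the upright's top when seated, so pushing here does not tip the square.
- gauge_rack: Dark wooden block, fixed, 122 mm along its x, 84 along its y, 40 high; origin at the centre of its underside. Two slots along x at y = -20 and +20 mm, each 106 x 13 mm and 30 deep (floor 10 mm above the worktop), ends closed. The square stands in either, its x along the rack's x.
- brass_gauge: Brass gauge plate 100 x 10 x 44 mm in the other slot, its top 54 mm above the worktop; origin at the centre of its underside. Leave it.
- jig: Assembly jig, fixed: dark steel base plate 140 mm along its x, 80 mm along its y, top 14 mm above the worktop, and a red upright. Origin at the centre of its underside, z up.
- base_plate: The jig's base plate, same origin and axes as the jig; its flat top is 14 mm above the origin. Smooth and rigid; the square pressed on it drags with up to about 0.75 of the downward force when slid.
- upright: Red upright, origin and axes as the jig: 30 mm (x -66 to -36) by 44 (y -22 to +22), top 85 mm above the plate (99 above the worktop). Its flat face at x = -36 looks along the jig's +x; the square's long edge goes against it, toe along the jig's +x. Low side lugs reach y = +-34 mm, not in front of the face.
- jig_corner (a point): The inner corner: on the plate's top at the foot of the upright's face, mid-width (x -36, y 0, z 14 mm in the jig's frame); axes as the jig's. The square's heel goes here.
- tape_roll: Roll of masking tape, 86 mm wide, 24 high, a bystander
- salve_tin: Round tin, 62 mm wide, 18 high, a bystander
- pliers: Small blue-handled pliers, 131 mm long, a bystander
- file: Small file with an orange-brown handle, 185 mm long, a bystander
- spool: Spool of red thread, 38 mm wide, 45 high, a bystander

How it is judged:
On the way:
1. the square is drawn upright out of its slot, held by the fingers and clear of the rack (z of square in the frame of gauge_rack above 0.045 m and contact force between the fingers and square above 1 N and contact force between square and gauge_rack below 0.1 N and angle between square's own z axis and vertical below 0.35 rad), for 0.1 s.
At the end, for the whole second after the job is handed in: Still gripped (over 2 N) and at rest, pressing on base plate and upright (over 0.5 N each): heel and toe within 2 mm of the plate, long edge within 2 mm of the upright's face at the heel and 75 mm up, within 14 mm of the upright's mid-width, within 0.07 rad of at right angles to its face (contact force between the fingers and square above 2 N and contact force between square and base_plate above 0.5 N and contact force between square and upright above 0.5 N and x of square_heel in the frame of jig_corner between -0.003 and 0.002 m and x of square_edge_high in the frame of jig_corner below 0.002 m and z of each of square_heel, square_toe in the frame of jig_corner below 0.002 m and y of square_heel in the frame of jig_corner between -0.014 and 0.014 m and angle between the y axis of square and the y axis of jig, either way round below 0.07 rad and linear speed of square below 0.01 m/s); the arm keeps its last pose, push and grip.
It fails at once if the square is forced against the jig with over 60 N (contact force between square and upright above 60 N or contact force between square and base_plate above 60 N).
It fails at once if the brass gauge or a bystander is moved more than 20 mm (distance of any of brass_gauge, tape_roll, salve_tin, pliers, file, spool from where it was at the start of the episode above 0.02 m).
It also fails if it takes over 48 s, if anything falls off the work surface, if the arm or the gripper's body presses on something with over 40 N, if the wrist force passes 120 N, or if a joint passes its speed limit or range.

ROBOT

A 7-joint arm with a two-finger parallel gripper is mounted at the origin on a cart in front of the work surface, level with it; the furniture and walls round the work are solid. World frame = base frame: x ahead of the robot, y to its left, z up, the work surface at z = 0. Lengths are in m, angles in rad, forces in N, time in s.
With the tool pointing down it reaches from about 0.425 to 0.95 m from the base axis. Payload 4.7 kg.
Tool frame: the origin (TCP) lies at the very end of the fingers, on their centre line; the grasp point (between the pads) lies 19 mm behind it; z points along the fingers, y is the line along which they close (so a half turn about z gives the same grasp; the last joint's range is limited). The gripper opens to 87 mm and grips with 3 to 60 N. Pads are 19 mm wide; open, the fingers measure 117 mm over their backs; the gripper's body (75 mm by 190 mm) begins 51 mm behind the grasp point.
Start: joints at [-1.145, 0.469, -0.049, 1.532, 0.024, 1.141, -0.082], TCP at [0.296, 0.606, 0.223] pointing down, gripper open.
Joint ranges: [-2.59, 2.59], [-0.33, 1.99], [-1.39, 1.29], [0.1, 2.45], [-1.04, 4.18], [0.21, 1.99], [-2.66, 2.66]. Speed limits (rad/s): [2.57, 2.57, 3.14, 3.14, 3.14, 3.14, 3.14].

INTERFACE

Orientations are given as a unit quaternion [w, x, y, z].
In Python, from bench import * gives the robot as it stands.
- The arm moves only by the tool arm_command, never from a script. Its argument "increments" is a list of rows, each a list of 6 numbers: the shift along the tool's x, y, z in m, then the turn, a rotation vector about the tool's x, y, z in degrees. A call has 1 to 5 rows; each row shifts and turns the commanded pose from where the row before left it, along the tool's axes as they then stand; what a row does not reach is not made up. A row lasts 1/10 s, in which the tool goes at most 50 mm and 8.59 degrees, less where a joint would pass 70% of its speed; a pose out of reach is approached as far as the arm can. A call is refused whole if a number of a shift passes 0.05 or a number of a turn 8.59, either way. A call with a gripper value outside its range is refused whole. "gripper" is the finger opening in m, from 0 to 0.087, set as the call begins (left out, the last holds). The fingers move at their own pace and stop on an object; "newtons" is the grip in N (left out, the last holds). Time passes only in rows, so rows that do not move let the fingers close. It gives the time, the measured TCP pose, the force, the opening and the grip force at its end, in the units of the state.
- sense(): the state, without advancing time (a new reading comes with each control period).
- snapshot(name): name is "scene" or "side" or "wrist"; returns a dict with "image" (384x512x3 uint8, blue, green, red), "vertical_fov" (degrees; the focal length in pixels is half the picture's height over the tangent of half this angle, whatever the lens; pixels are square), "cx", "cy" (the principal point, pixels), "k1" (the pictures are not rectified: a ray, as slopes to the right and down, at radius r is drawn at 1 + k1 r^2 times it, then the intrinsics apply), "world_from_camera" (4x4, takes a point from camera to world coordinates). Camera axes: x right, y down, z forward; pixel columns grow to the right and rows downward; lengths in m; the calibration is good to about 2 mm. A picture is of the moment at which its call begins. There is no depth.
- job_done(): hands the job in; it is judged then, once.
Trained networks look in the newest picture that a camera, given by its name, has taken for a name from the list of things; names that differ only in an ending like _2 or _b are one class to them, and where a whole thing is asked for, a point or a joint stands for the part that bears it (a point fixed in the world has none). Each returns a list of dicts, best first, with "conf" (0 to 1); they miss things now and then, are a little off and sometimes report something else, mostly with a low value. They report only what shows in the picture. A call takes as long as a camera call.
- search_frame(camera, label): "point" ([x, y, z] in m, in world coordinates, good to about 4 mm: the middle of the surface that is visible of it).
The state is a dict: "time_s": time; "qpos": joint angles; "joint_velocities": joint speeds; "joint_efforts": joint torques, N m; "tool_pos": TCP position; "orientation": TCP orientation; "wrist_force": force on the tool from outside, world axes, zero at the start; "ft_torque": the same for the moment, N m; "finger_gap": finger opening in m; "grasp_force": force on a finger pad.
Only numpy, scipy, OpenCV 4.12 (cv2) and the standard library are available. Lean on these libraries where they do the work, as an engineer would, in place of code of your own. Each camera call takes 0.05 s, during which the arm holds its last target. There are 200 camera calls.

## Working session

There is one attempt and no reset: what is moved stays moved. The work goes in short steps, Python scripts to look and compute and a tool call to move; the robot and the scene stay as the last step left them, time stands still between calls to the robot, and variables do not carry over. Pictures are saved under pics/ and viewed, at most 10 in all, crops included, and the job is handed in when it is done.

Besides the shell and the picture viewer there is one more tool, called after "Call:" as name(argument=value, ...) on one line, values as JSON. arm_command: Moves the arm, as the interface text tells. Its arguments: {"type":"object","properties":{"increments":{"type":"array","items":{"type":"array","items":{"type":"number"}}},"gripper":{"type":"number"},"newtons":{"type":"number"}},"required":["increments"]}

```bash
mkdir -p pics; cat > h.py <<'E'
from bench import *
import numpy as np, cv2
from scipy.spatial.transform import Rotation as R
def cam(s):
    f=192/np.tan(np.radians(s["vertical_fov"])/2); return f,s["cx"],s["cy"],s["k1"],np.array(s["world_from_camera"])
def proj(s,P):
    f,cx,cy,k,T=cam(s); P=np.atleast_2d(P); c=(P-T[:3,3])@T[:3,:3]; u=c[:,:2]/c[:,2:]; r=(u**2).sum(1,keepdims=True); u=u*(1+k*r); return u*f+[cx,cy]
def back(s,px,z):
    f,cx,cy,k,T=cam(s); d=(np.atleast_2d(px)-[cx,cy])/f; u=d.copy()
    for _ in range(20): u=d/(1+k*(u**2).sum(1,keepdims=True))
    w=np.c_[u,np.ones(len(u))]@T[:3,:3].T; t=(z-T[2,3])/w[:,2]; return T[:3,3]+w*t[:,None]
def pose():
    s=sense(); q=s["orientation"]; return np.array(s["tool_pos"]),R.from_quat([q[1],q[2],q[3],q[0]])
E
python3 - <<'E'
from h import *
p,r=pose();print(p,r.as_matrix().round(3),sense()["time_s"])
for c in ["scene","side","wrist"]:
    s=snapshot(c);cv2.imwrite(f"pics/{c}0.png",s["image"]);print(c,cam(s)[0],np.round(s["world_from_camera"],3).tolist())
    for l in ["square","gauge_rack","brass_gauge","jig","upright","base_plate","square_grip","square_heel","square_toe","jig_corner","tape_roll","salve_tin","pliers","file","spool"]:
        d=search_frame(c,l)
        if d: print(l,np.round(d[0]["point"],3),round(d[0]["conf"],2))
a=[cv2.imread(f"pics/{c}0.png") for c in ["scene","side"]]
print(sense()["time_s"])
E
```

```text
[0.29626252 0.60585714 0.2214818 ] [[-0.898  0.439 -0.001]
 [ 0.439  0.898 -0.002]
 [-0.    -0.002 -1.   ]] 0.0
scene 496.54074579404653 [[0.623, -0.465, 0.63, -0.187], [-0.782, -0.354, 0.512, -0.634], [-0.015, -0.812, -0.584, 0.767], [0.0, 0.0, 0.0, 1.0]]
square [ 0.481 -0.07   0.079] 0.89
gauge_rack [ 0.472 -0.105  0.035] 0.56
brass_gauge [ 0.514 -0.098  0.045] 0.59
jig [0.525 0.154 0.014] 0.96
upright [0.522 0.17  0.066] 0.61
base_plate [0.527 0.11  0.014] 0.88
square_grip [ 0.483 -0.072  0.08 ] 0.57
square_heel [ 0.48  -0.067  0.079] 0.78
square_toe [ 0.481 -0.07   0.082] 0.82
jig_corner [0.528 0.158 0.018] 0.75
tape_roll [0.753 0.028 0.027] 0.95
salve_tin [ 0.626 -0.261  0.02 ] 0.48
pliers [ 0.353 -0.006  0.006] 0.58
file [0.698 0.127 0.008] 0.68
spool [ 0.481 -0.07   0.079] 0.7
side 395.8447100933045 [[-0.997, -0.046, 0.064, 0.48], [-0.077, 0.394, -0.916, 0.801], [0.018, -0.918, -0.396, 0.429], [0.0, 0.0, 0.0, 1.0]]
square [ 0.485 -0.046  0.08 ] 0.59
gauge_rack [ 0.503 -0.038  0.033] 0.96
brass_gauge [ 0.518 -0.075  0.051] 0.71
jig [0.532 0.198 0.03 ] 0.69
upright [0.536 0.198 0.068] 0.7
base_plate [0.517 0.165 0.012] 0.56
square_grip [ 0.484 -0.05   0.079] 0.88
square_heel [ 0.488 -0.042  0.08 ] 0.69
square_toe [ 0.489 -0.046  0.082] 0.92
jig_corner [0.535 0.195 0.032] 0.77
tape_roll [0.746 0.035 0.021] 0.61
salve_tin [ 0.62  -0.255  0.016] 0.79
pliers [ 0.34  -0.01   0.005] 0.62
file [0.688 0.146 0.009] 0.63
spool [ 0.676 -0.019  0.026] 0.56
wrist 326.1854365148929 [[0.44, 0.864, 0.246, 0.228], [0.898, -0.423, -0.12, 0.64], [0.0, 0.274, -0.962, 0.385], [0.0, 0.0, 0.0, 1.0]]
2.4
```

View pics/scene0.png

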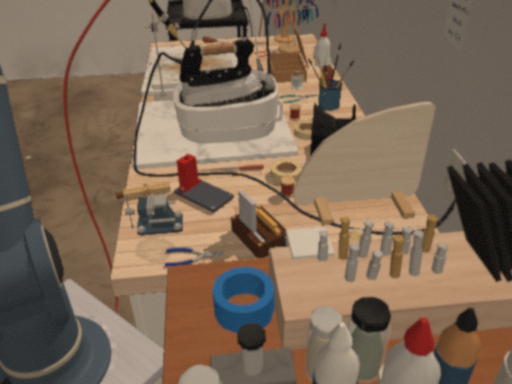

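View pics/side0.png

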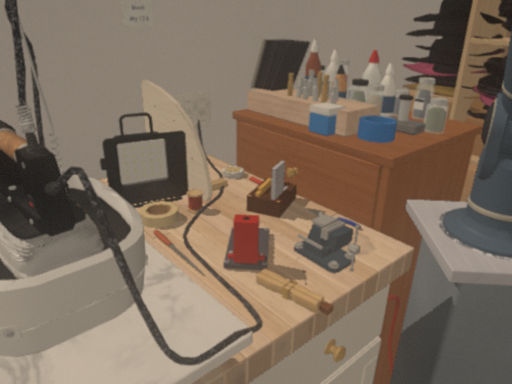

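Scene: rack with the square at (247,210), brass at (268,222), jig plate at (207,195), red upright at (187,172). Side: square at (278,180), jig at (247,243). I'll enlarge both.

```bash
python3 - <<'E'
import cv2,numpy as np
a=cv2.imread("pics/scene0.png")[140:260,160:300];b=cv2.imread("pics/side0.png")[150:280,210:310]
f=lambda i,w:cv2.resize(i,(w*0+int(i.shape[1]*4),i.shape[0]*4),interpolation=cv2.INTER_CUBIC)
A=f(a,0)[:, :];B=f(b,0)
A=cv2.resize(A,(470,403));B=cv2.resize(B,(320,416))
H=np.zeros((416,790,3),np.uint8);H[:403,:470]=A;H[:,470:]=B;cv2.imwrite("pics/c1.png",H)
E
```

```text
(no output)
```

View pics/c1.png

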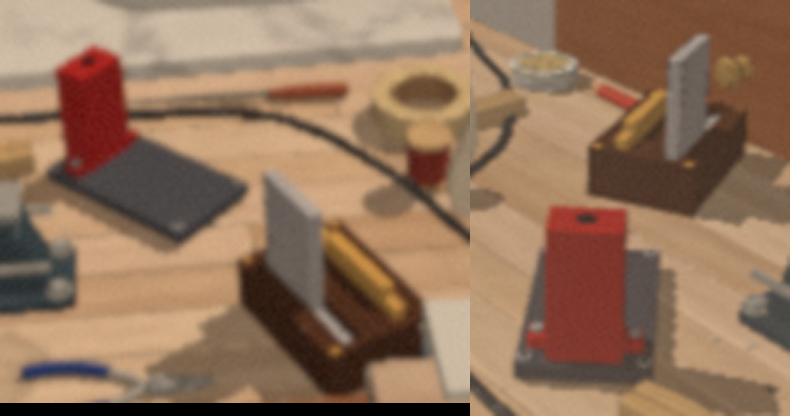

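```bash
python3 - <<'E'
from h import *
from scipy.optimize import least_squares
S={c:snapshot(c) for c in("scene","side")}
L=lambda p:np.array(p)/3.357+[160,140]
Rr=lambda p:(np.array(p)-[470,0])/3.2+[210,150]
mm=lambda *a:np.array(a)/1000
jig=[("scene",mm(70,40,14),L((246,187))),("scene",mm(70,-40,14),L((180,238))),("scene",mm(-70,-40,14),L((50,172))),
("scene",mm(-66,-22,99),L((58,72))),("scene",mm(-66,22,99),L((95,48))),("scene",mm(-36,22,99),L((123,61))),
("side",mm(-36,22,99),Rr((548,208))),("side",mm(-36,-22,99),Rr((627,210))),("side",mm(70,-40,14),Rr((658,253))),("side",mm(-70,40,14),Rr((517,374))),("side",mm(-70,-40,14),Rr((655,376)))]
rack=[("scene",mm(-61,-42,40),L((240,262))),("scene",mm(61,-42,40),L((332,372))),("scene",mm(61,42,40),L((420,310))),
("side",mm(-61,42,40),Rr((590,145))),("side",mm(-61,-42,40),Rr((693,167))),("side",mm(61,-42,40),Rr((745,108)))]
sq=[("scene",mm(-50,-5,115),L((265,175))),("scene",mm(10,-5,115),L((317,214))),("side",mm(10,-5,115),Rr((709,38))),("side",mm(-50,5,115),Rr((670,72))),("side",mm(-50,-5,115),Rr((682,74)))]
def fit(o,x0):
    def res(v):
        out=[]
        for c,P,px in o:
            w=R.from_euler("z",v[2]).apply(P)+[v[0],v[1],0]; out.append(proj(S[c],w)[0]-px)
        return np.ravel(out)
    r=least_squares(res,x0,loss="soft_l1"); return r.x,np.round(r.fun.reshape(-1,2),1).tolist()
for n,o,x0 in(("jig",jig,[.53,.13,-1.6]),("rack",rack,[.5,-.09,-1.6]),("sq",sq,[.48,-.09,-1.6])):
    x,e=fit(o,x0);print(n,x[:2].round(4),np.degrees(x[2]).round(2),e)
    if n=="rack": print("slots",[R.from_euler("z",x[2]).apply([0,k,0])[:2]+x[:2] for k in(-.02,.02)])
    if n=="sq": print("grip",R.from_euler("z",x[2]).apply([-.013,0,0])[:2]+x[:2])
E
```

```text
jig [0.5378 0.1293] -88.81 [[0.8, -1.5], [-0.1, -1.2], [-1.8, -1.1], [-1.7, -1.4], [-0.7, -1.6], [-0.5, -1.9], [0.9, -1.8], [0.5, -1.4], [0.6, -1.8], [-1.0, -4.0], [-0.2, -2.6]]
rack [ 0.4981 -0.0875] -108.88 [[-1.2, -0.8], [-0.2, -4.1], [5.1, 0.3], [-0.6, -0.2], [0.8, -0.5], [0.9, -0.8]]
slots [array([ 0.47918653, -0.08100102]), array([ 0.51703491, -0.0939432 ])]
sq [ 0.4819 -0.0826] -105.49 [[-0.8, -0.8], [-0.6, 0.5], [-0.8, -2.0], [-0.2, -5.0], [0.3, -5.0]]
grip [ 0.48541616 -0.07007372]
```

```bash
cat >> h.py <<'E'
def plan(wps,start=None):
    "wps: (x,y,z,yaw of tool y deg,rows)"
    p,r=start or pose(); y=r.as_matrix()[:,1]; 
    for w in wps:
        for k in range(w[4]):
            n=w[4]-k
            d=r.inv().apply(np.array(w[:3])-p)/n
            yt=np.radians(w[3]); Y=np.array([np.cos(yt),np.sin(yt),0]);Z=np.array([0,0,-1.]);X=np.cross(Y,Z)
            rv=(r.inv()*R.from_matrix(np.c_[X,Y,Z])).as_rotvec(degrees=True)/n
            d=d.round(4);rv=rv.round(2)
            print("[%s],"%",".join("%g"%v for v in [*d,*rv]),"!!" if max(abs(d))>.05 or max(abs(rv))>8.59 else "")
            p=p+r.apply(d);r=r*R.from_rotvec(rv,degrees=True)
    print("end",p.round(4))
E
python3 - <<'E'
from h import *
plan([(.45,.3,.21,29,8),(.485,-.07,.20,-17,9)])
E
```

```text
[-0.0341,-0.026,0.0016,0,-0,4.37], 
[-0.0359,-0.0233,0.0016,0,-0,4.37], 
[-0.0376,-0.0205,0.0016,0,-0,4.37], 
[-0.0391,-0.0176,0.0016,0,-0,4.37], 
[-0.0403,-0.0145,0.0015,0,-0,4.37], 
[-0.0413,-0.0114,0.0016,0,-0,4.36], 
[-0.042,-0.0083,0.0015,0,-0,4.37], 
[-0.0425,-0.0051,0.0016,0,-0,4.36], 
[-0.0378,-0.0165,0.0011,0,-0,5.11], 
[-0.0392,-0.0131,0.0011,0,-0,5.11], 
[-0.0402,-0.0096,0.0011,-0,-0,5.11], 
[-0.0409,-0.0059,0.0011,-0,-0,5.11], 
[-0.0412,-0.0023,0.0011,-0,-0,5.11], 
[-0.0413,0.0014,0.0011,-0,-0,5.11], 
[-0.041,0.0051,0.0011,-0,-0,5.11], 
[-0.0403,0.0087,0.0011,-0,-0,5.12], 
[-0.0394,0.0123,0.0011,-0,-0,5.11], 
end [ 0.485 -0.07   0.2  ]
```

Call:
arm_command(increments=[[-0.034,-0.026,0.0016,0,0,4.4],[-0.036,-0.023,0.0016,0,0,4.4],[-0.038,-0.02,0.0016,0,0,4.4],[-0.039,-0.018,0.0016,0,0,4.4],[-0.04,-0.0145,0.0016,0,0,4.4]], gripper=0.087)

```text
time_s: 3.0
tool_pos: [0.3931, 0.4136, 0.2147]
orientation: [0.0, 0.409, 0.913, 0.0]
wrist_force: [1.3, 0.6, -0.3]
finger_gap: 0.0869
grasp_force: 0.0
```

Call:
arm_command(increments=[[-0.041,-0.0115,0.0016,0,0,4.4],[-0.042,-0.008,0.0016,0,0,4.4],[-0.0425,-0.005,0.0016,0,0,4.4],[-0.038,-0.0165,0.001,0,0,5.1],[-0.039,-0.013,0.001,0,0,5.1]])

```text
time_s: 3.5
tool_pos: [0.4576, 0.2165, 0.2079]
orientation: [0.0, 0.586, 0.811, 0.0]
wrist_force: [0.3, -0.5, -0.4]
finger_gap: 0.087
grasp_force: 0.0
```

Call:
arm_command(increments=[[-0.04,-0.0095,0.001,0,0,5.1],[-0.041,-0.006,0.001,0,0,5.1],[-0.041,-0.002,0.001,0,0,5.1],[-0.041,0.0014,0.001,0,0,5.1]])

```text
time_s: 3.9
tool_pos: [0.4723, 0.0528, 0.2041]
orientation: [0.0, 0.72, 0.694, 0.001]
wrist_force: [0.8, 0.5, 0.5]
finger_gap: 0.087
grasp_force: 0.0
```

```bash
python3 - <<'E'
from h import *
p,r=pose();print(p,sense()["time_s"],np.degrees(np.arctan2(*r.as_matrix()[1::-1,1])))
plan([(.485,-.07,.20,-17,4)])
E
```

```text
[0.47231089 0.05280885 0.20406741] 3.9 -2.0561998802136605
[-0.0306,0.0043,0.001,0.01,-0.01,3.74], 
[-0.0302,0.0062,0.001,0.01,-0.01,3.73], 
[-0.0298,0.0082,0.001,0.01,-0.01,3.74], 
[-0.0291,0.0102,0.001,0.02,-0.01,3.73], 
end [ 0.485 -0.07   0.2  ]
```

Call:
arm_command(increments=[[-0.0306,0.004,0.001,0,0,3.7],[-0.03,0.006,0.001,0,0,3.7],[-0.03,0.008,0.001,0,0,3.7],[-0.029,0.01,0.001,0,0,3.8],[0,0,0,0,0,0]])

```text
time_s: 4.4
tool_pos: [0.4847, -0.0728, 0.2002]
orientation: [0.001, 0.805, 0.593, -0.0]
wrist_force: [-0.8, 0.5, -0.9]
finger_gap: 0.0868
grasp_force: 0.0
```

```bash
python3 - <<'E'
from h import *
p,r=pose();print(p,r.as_matrix().round(3)[:,1])
s=snapshot("wrist");im=s["image"];print(np.round(s["world_from_camera"],3).tolist(),cam(s)[:4])
cv2.imwrite("pics/w1.png",cv2.resize(im,(800,600),interpolation=cv2.INTER_CUBIC))
th=np.radians(-106)
for P in [(-.05,-.005),(-.05,.005),(.01,-.005),(.01,.005)]:
    w=R.from_euler("z",th).apply([*P,0])+[.482,-.083,.115];print(proj(s,w)*800/512)
E
```

```text
[ 0.48465424 -0.07276221  0.2001609 ] [ 0.955 -0.296  0.002]
[[0.955, -0.285, -0.08, 0.506], [-0.296, -0.918, -0.264, -0.0], [0.001, 0.276, -0.961, 0.362], [0.0, 0.0, 0.0, 1.0]] (np.float64(326.1854365148929), 252.65222655025096, 189.0793698858607, -0.07380662677215424)
[[384.59878545 226.90074347]]
[[405.13957695 226.45420994]]
[[387.72711295 342.2729349 ]]
[[406.99721396 341.87173964]]
```

View pics/w1.png

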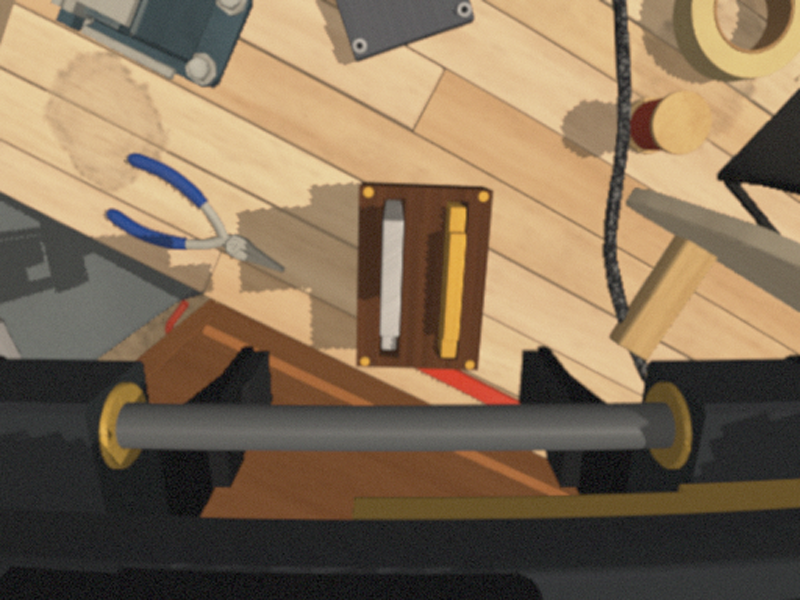

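```bash
python3 - <<'E'
from h import *
s=snapshot("wrist");k=512/800
b=lambda pts,z:back(s,np.array(pts)*k,z)
q=b([(393.5,220.5),(390,336)],.115);print("sq",q.round(4),np.linalg.norm(q[1]-q[0]),np.degrees(np.arctan2(*(q[1]-q[0])[1::-1])))
q=b([(456,206),(450,357)],.054);print("brass",q.round(4),np.linalg.norm(q[1]-q[0]),np.degrees(np.arctan2(*(q[1]-q[0])[1::-1])))
q=b([(361,183),(491,190),(477,369),(358,366)],.04);print("rack",q.round(4),q.mean(0));d=q[3]-q[0]+q[2]-q[1];print(np.degrees(np.arctan2(*d[1::-1])))
# bright-row centroid of square top
g=cv2.cvtColor(s["image"],cv2.COLOR_BGR2GRAY)[142:222,238:266].astype(int)
for i in range(0,80,8): print(142+i,g[i].tolist())
E
```

```text
sq [[ 0.4958 -0.029   0.115 ]
 [ 0.4766 -0.0854  0.115 ]] 0.059599150988122115 -108.78086916984161
brass [[ 0.5318 -0.0393  0.054 ]
 [ 0.5025 -0.1325  0.054 ]] 0.09767560427288638 -107.44041846978163
rack [[ 0.4803 -0.0102  0.04  ]
 [ 0.5566 -0.0379  0.04  ]
 [ 0.5178 -0.1527  0.04  ]
 [ 0.4403 -0.1265  0.04  ]] [ 0.49873515 -0.08185057  0.04      ]
-108.8200658586729
142 [54, 49, 54, 43, 51, 51, 49, 48, 61, 88, 106, 104, 104, 106, 109, 105, 107, 107, 107, 113, 114, 84, 60, 65, 69, 68, 69, 69]
150 [50, 49, 45, 44, 50, 49, 49, 57, 107, 166, 188, 188, 188, 190, 191, 192, 193, 190, 193, 190, 184, 128, 80, 66, 71, 69, 64, 67]
158 [50, 45, 46, 48, 51, 53, 47, 71, 130, 177, 188, 187, 190, 187, 183, 185, 190, 186, 188, 191, 183, 124, 74, 67, 70, 72, 67, 64]
166 [47, 54, 47, 48, 48, 55, 51, 77, 139, 173, 189, 189, 189, 186, 193, 190, 192, 188, 190, 181, 147, 97, 66, 69, 67, 69, 70, 61]
174 [48, 48, 47, 48, 51, 49, 55, 97, 157, 181, 186, 187, 186, 189, 186, 189, 191, 189, 194, 185, 130, 77, 68, 68, 74, 66, 64, 65]
182 [45, 52, 48, 54, 51, 46, 65, 117, 173, 193, 192, 189, 194, 191, 191, 192, 193, 196, 194, 183, 122, 73, 69, 69, 71, 71, 69, 66]
190 [53, 42, 45, 49, 47, 52, 74, 136, 183, 192, 189, 191, 191, 191, 191, 192, 195, 191, 185, 140, 93, 72, 69, 67, 67, 67, 67, 64]
198 [67, 66, 70, 75, 70, 74, 93, 151, 180, 186, 194, 193, 191, 194, 195, 194, 196, 198, 197, 135, 77, 69, 70, 73, 69, 72, 68, 62]
206 [69, 72, 71, 69, 67, 75, 111, 168, 187, 191, 193, 193, 193, 192, 194, 193, 194, 192, 165, 110, 72, 72, 72, 69, 65, 62, 63, 64]
214 [68, 71, 69, 73, 74, 84, 127, 177, 190, 190, 189, 187, 189, 192, 195, 189, 193, 182, 133, 82, 70, 72, 72, 66, 68, 68, 63, 69]
```

```bash
python3 - <<'E'
from h import *
plan([(.484,-.0635,.155,-18.8,2),(.484,-.0635,.067,-18.8,3)])
E
```

```text
[0.0022,-0.001,0.0224,-0,-0.01,1], 
[0.0022,-0.0011,0.0224,-0,-0.01,0.99], 
[0,0,0.0293,-0,-0,0], 
[0,0,0.0294,-0,-0,0], 
[0,0.0001,0.0293,-0,-0,0], 
end [ 0.484  -0.0636  0.067 ]
```

Call:
arm_command(increments=[[0.0045,-0.001,0.022,0,0,1],[0.0045,-0.001,0.023,0,0,1],[0,0,0.02,0,0,0],[0,0,0.02,0,0,0],[0,0,0,0,0,0]])

```text
time_s: 5.0
tool_pos: [0.4835, -0.057, 0.1126]
orientation: [-0.002, 0.812, 0.584, -0.002]
wrist_force: [-0.6, 0.5, -0.3]
finger_gap: 0.0871
grasp_force: 0.0
```

```bash
python3 - <<'E'
from h import *
p,r=pose();print(p)
plan([(.484,-.0635,.067,-18.8,2)])
E
```

```text
[ 0.48345108 -0.05699099  0.11259612]
[-0.003,0.0014,0.0228,-0.16,0.04,0.11], 
[-0.003,0.0014,0.0228,-0.15,0.03,0.12], 
end [ 0.484  -0.0636  0.067 ]
```

Call:
arm_command(increments=[[-0.003,0.001,0.0165,-0.15,0,0.1],[-0.0035,0.0014,0.0165,-0.15,0,0.1],[0,0,0.0125,0,0,0],[0,0,0,0,0,0]])

```text
time_s: 5.4
tool_pos: [0.485, -0.0651, 0.0685]
orientation: [0.001, 0.814, 0.581, 0.001]
wrist_force: [0.1, -0.4, -0.0]
finger_gap: 0.0871
grasp_force: 0.0
```

Call:
arm_command(increments=[[0,0,0,0,0,0],[0,0,0,0,0,0],[0,0,0,0,0,0],[0,0,0,0,0,0],[0,0,0,0,0,0]], gripper=0.0, newtons=10)

```text
time_s: 5.9
tool_pos: [0.4859, -0.0658, 0.0695]
orientation: [0.002, 0.814, 0.581, 0.002]
wrist_force: [0.3, 0.4, 0.9]
finger_gap: 0.0549
grasp_force: 0.0
```

Call:
arm_command(increments=[[0,0,0,0,0,0],[0,0,0,0,0,0],[0,0,0,0,0,0],[0,0,0,0,0,0],[0,0,0,0,0,0]])

```text
time_s: 6.4
tool_pos: [0.4857, -0.0659, 0.0692]
orientation: [0.002, 0.814, 0.581, 0.002]
wrist_force: [0.7, 0.5, 0.1]
finger_gap: 0.0149
grasp_force: 0.0
```

Call:
arm_command(increments=[[0,0,0,0,0,0],[0,0,0,0,0,0],[0,0,0,0,0,0],[0,0,0,0,0,0],[0,0,0,0,0,0]], newtons=20)

```text
time_s: 6.9
tool_pos: [0.4856, -0.0659, 0.0692]
orientation: [0.002, 0.814, 0.581, 0.001]
wrist_force: [-0.7, 0.1, -0.9]
finger_gap: 0.0098
grasp_force: 20.0
```

Call:
arm_command(increments=[[0,0,-0.006,0,0,0],[0,0,-0.012,0,0,0],[0,0,-0.015,0,0,0],[0,0,-0.018,0,0,0],[0,0,-0.02,0,0,0]], newtons=25)

```text
time_s: 7.4
tool_pos: [0.4851, -0.0659, 0.1415]
orientation: [0.002, 0.814, 0.581, 0.002]
wrist_force: [0.1, -0.5, -2.4]
finger_gap: 0.01
grasp_force: 25.0
```

Call:
arm_command(increments=[[0,0,0,0,0,0],[0,0,0,0,0,0]])

```text
time_s: 7.6
tool_pos: [0.4854, -0.0657, 0.1406]
orientation: [0.002, 0.814, 0.581, 0.002]
wrist_force: [0.1, 0.0, -2.6]
finger_gap: 0.01
grasp_force: 25.0
```

```bash
python3 - <<'E'
from h import *
p,r=pose();print(p,r.as_matrix().round(4).tolist(),sense()["finger_gap"],sense()["grasp_force"])
s=snapshot("wrist");cv2.imwrite("pics/w2.png",cv2.resize(s["image"],(800,600),interpolation=cv2.INTER_CUBIC))
E
```

```text
[ 0.48543947 -0.06566607  0.1406115 ] [[0.3247, 0.9458, 0.0061], [0.9458, -0.3247, -0.0012], [0.0008, 0.0062, -1.0]] 0.009971799362531546 24.99861192656681
```

View pics/w2.png

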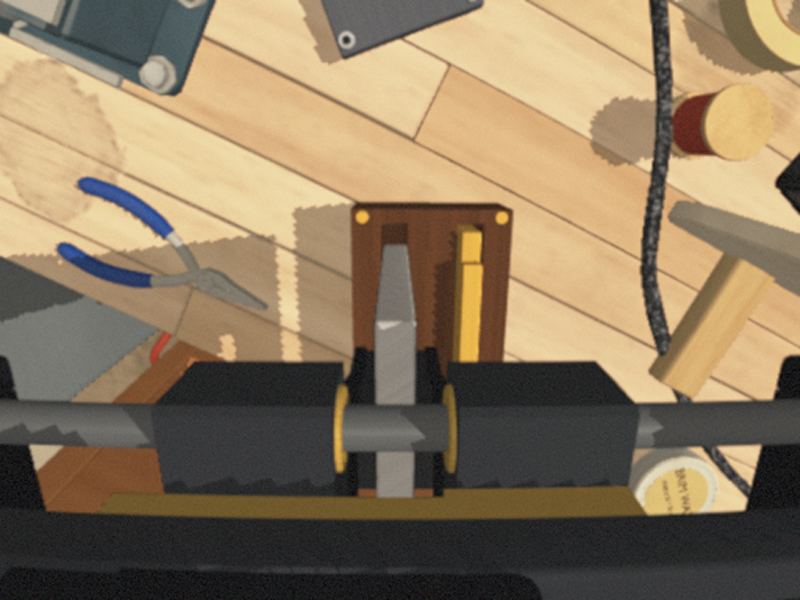

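```bash
python3 - <<'E'
from h import *
s=snapshot("wrist");p,r=pose();k=.64
q=back(s,np.array([(397,322)])*k,.115+p[2]-.0692)[0];print("edge rel tool",r.inv().apply(q-p).round(4))
q=back(s,np.array([(342,57),(484,3)])*k,.014);print(q.round(4),np.linalg.norm(q[1]-q[0]),np.degrees(np.arctan2(*(q[1]-q[0])[1::-1])))
jo=np.array([.5378,.1293,0]);J=R.from_euler("z",-88.8,degrees=True)
print("est corners",(jo+J.apply([[.07,-.04,0],[.07,.04,0]])).round(4), "corner",(jo+J.apply([-.036,0,0])).round(4))
t=jo+J.apply([-.036+.037+.03,0,0]);print(t)
plan([(t[0],t[1],.12,1.2,6)])
E
```

```text
edge rel tool [ 0.0353  0.     -0.0458]
[[0.4986 0.0605 0.014 ]
 [0.5774 0.0619 0.014 ]] 0.0787850098498167 1.0000124665537824
est corners [[0.4993 0.0585 0.    ]
 [0.5793 0.0602 0.    ]] corner [0.537  0.1653 0.    ]
[0.53844922 0.0983068  0.        ]
[0.0288,-0.0004,0.0032,0.03,0.01,-3.36], 
[0.0287,0.0013,0.0033,0.04,0.01,-3.36], 
[0.0286,0.003,0.0033,0.03,0.01,-3.36], 
[0.0284,0.0046,0.0032,0.04,0.01,-3.36], 
[0.028,0.0063,0.0033,0.03,0.01,-3.35], 
[0.0277,0.008,0.0032,0.04,0.01,-3.36], 
end [0.5385 0.0983 0.12  ]
```

Call:
arm_command(increments=[[0.029,-0.0004,0.003,0,0,-3.35],[0.0287,0.0013,0.003,0,0,-3.35],[0.0286,0.003,0.0035,0,0,-3.35],[0.0284,0.0046,0.0035,0.1,0,-3.35],[0.028,0.0063,0.0035,0.1,0,-3.35]])

```text
time_s: 8.2
tool_pos: [0.5306, 0.073, 0.1229]
orientation: [0.001, 0.719, 0.695, -0.0]
wrist_force: [0.5, -0.7, -1.6]
finger_gap: 0.0097
grasp_force: 25.0
```

Call:
arm_command(increments=[[0.0275,0.008,0.0035,0.1,0,-3.35],[0,0,0,0,0,0],[0,0,0,0,0,0]])

```text
time_s: 8.5
tool_pos: [0.5396, 0.0994, 0.1196]
orientation: [0.0, 0.699, 0.715, -0.001]
wrist_force: [0.9, -0.6, -1.2]
finger_gap: 0.0096
grasp_force: 25.0
```

```bash
python3 - <<'E'
from h import *
p,r=pose();print(p,r.as_matrix().round(4).tolist(),sense()["wrist_force"])
s=snapshot("wrist");cv2.imwrite("pics/w3.png",cv2.resize(s["image"],(800,600),interpolation=cv2.INTER_CUBIC))
E
```

```text
[0.53959619 0.09940317 0.11964772] [[-0.0229, 0.9997, -0.001], [0.9997, 0.0229, -0.0019], [-0.0019, -0.0011, -1.0]] [ 0.92511373 -0.56297347 -1.1515237 ]
```

View pics/w3.png

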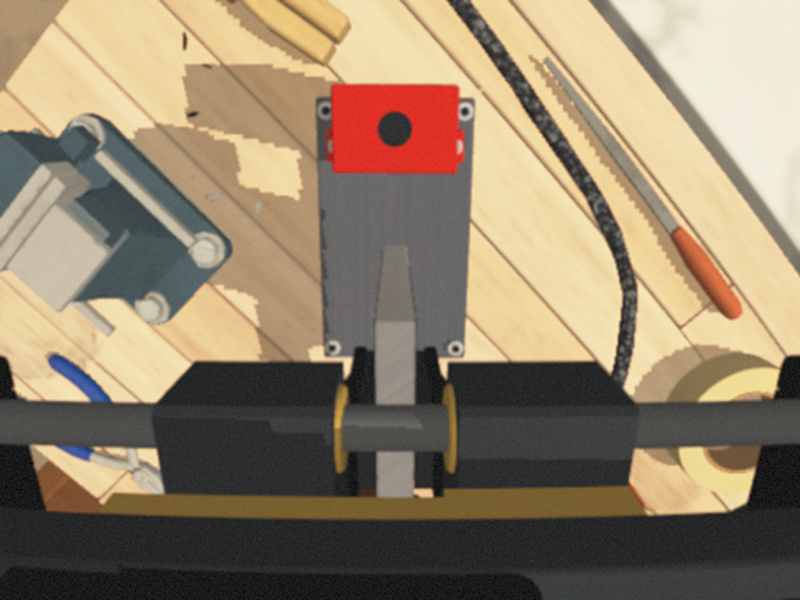

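Square centred at x≈396, upright top front edge at row 173 (332–457), well aligned. Measure the remaining gap.

```bash
python3 - <<'E'
from h import *
s=snapshot("wrist");p,r=pose();im=s["image"].astype(int)
red=((im[...,2]>130)&(im[...,1]<90)).astype(np.uint8)
ys,xs=np.nonzero(red[45:120,210:296]);
cols=range(220,286,3);low=[]
for c in cols:
    v=np.nonzero(red[45:125,c])[0];low.append(45+v.max()+1)
print(low)
m=np.polyfit(list(cols),low,1);e=np.array([(220,np.polyval(m,220)-.0),(285,np.polyval(m,285))])
q=back(s,e-.5,.099);d=q[1]-q[0];yaw=np.degrees(np.arctan2(d[1],d[0]));print("face yaw",yaw,q.round(4))
k=.64
c=back(s,np.array([(332,173),(457.5,173)])*k-.5+.3,.099);print(c.round(4),r.inv().apply(c-p).round(4))
bt=back(s,np.array([(396.5,321)])*k,.115+p[2]-.0692);print("edge rel tool",r.inv().apply(bt-p).round(4))
print("tool y yaw",np.degrees(np.arctan2(*r.as_matrix()[1::-1,1])))
E
```

```text
[np.int64(109), np.int64(109), np.int64(109), np.int64(109), np.int64(109), np.int64(109), np.int64(109), np.int64(109), np.int64(109), np.int64(109), np.int64(109), np.int64(109), np.int64(109), np.int64(109), np.int64(109), np.int64(109), np.int64(109), np.int64(109), np.int64(109), np.int64(109), np.int64(109), np.int64(109)]
face yaw 1.169573783856018 [[0.5191 0.1669 0.099 ]
 [0.5547 0.1676 0.099 ]]
[[0.5152 0.1657 0.099 ]
 [0.5592 0.1666 0.099 ]] [[ 0.0689 -0.0228  0.0209]
 [ 0.0689  0.0212  0.0208]]
edge rel tool [[ 0.0367 -0.0002 -0.0459]]
tool y yaw 1.106227953315036
```

Call:
arm_command(increments=[[0.005,0,0.014,0,0,0],[0.008,0,0.014,0,0,0],[0.008,0,0.012,0,0,0],[0.006,0,0,0,0,0],[0,0,0,0,0,0]])

```text
time_s: 9.1
tool_pos: [0.5384, 0.1265, 0.0794]
orientation: [-0.0, 0.699, 0.715, -0.001]
wrist_force: [0.7, -0.3, -1.9]
finger_gap: 0.01
grasp_force: 25.0
```

Call:
arm_command(increments=[[0,0,0.002,0,0,0],[0,0,0.001,0,0,0],[0,0,0,0,0,0]])

```text
time_s: 9.4
tool_pos: [0.539, 0.1246, 0.0774]
orientation: [0.001, 0.7, 0.714, -0.0]
wrist_force: [-0.3, 0.6, -2.4]
finger_gap: 0.0095
grasp_force: 25.0
```

Call:
arm_command(increments=[[0,0,0.001,0,0,0],[0,0,0.001,0,0,0],[0,0,0.001,0,0,0],[0,0,0,0,0,0]])

```text
time_s: 9.8
tool_pos: [0.5387, 0.125, 0.074]
orientation: [0.0, 0.7, 0.714, -0.001]
wrist_force: [0.0, 0.1, -2.5]
finger_gap: 0.0101
grasp_force: 25.0
```

Call:
arm_command(increments=[[0,0,0.001,0,0,0],[0,0,0,0,0,0]])

```text
time_s: 10.0
tool_pos: [0.539, 0.125, 0.0732]
orientation: [0.0, 0.7, 0.714, -0.0]
wrist_force: [0.2, -1.0, -1.9]
finger_gap: 0.0098
grasp_force: 25.0
```

Call:
arm_command(increments=[[0,0,0.001,0,0,0],[0,0,0,0,0,0]])

```text
time_s: 10.2
tool_pos: [0.539, 0.125, 0.0731]
orientation: [0.0, 0.7, 0.714, -0.0]
wrist_force: [-1.7, -0.4, 5.6]
finger_gap: 0.0102
grasp_force: 25.0
```

Call:
arm_command(increments=[[0,0,-0.001,0,0,0],[0.0015,0,0,0,0,0],[0.0015,0,0,0,0,0],[0,0,0,0,0,0]])

```text
time_s: 10.6
tool_pos: [0.539, 0.1279, 0.0732]
orientation: [0.001, 0.7, 0.714, -0.001]
wrist_force: [1.2, -0.7, 0.7]
finger_gap: 0.0101
grasp_force: 25.0
```

Call:
arm_command(increments=[[0.001,0,0,0,0,0],[0,0,0,0,0,0]])

```text
time_s: 10.8
tool_pos: [0.5389, 0.129, 0.0732]
orientation: [0.0, 0.7, 0.714, -0.0]
wrist_force: [-0.3, -1.9, 1.1]
finger_gap: 0.01
grasp_force: 25.0
```

Call:
arm_command(increments=[[0.001,0,0,0,0,0],[0,0,0,0,0,0]])

```text
time_s: 11.0
tool_pos: [0.5388, 0.1302, 0.0732]
orientation: [0.0, 0.7, 0.714, -0.0]
wrist_force: [1.5, -2.2, 0.7]
finger_gap: 0.0097
grasp_force: 25.0
```

Call:
arm_command(increments=[[0.0005,0,0,0,0,0],[0,0,0,0,0,0]])

```text
time_s: 11.2
tool_pos: [0.5388, 0.1307, 0.0732]
orientation: [0.0, 0.7, 0.714, -0.0]
wrist_force: [-0.2, -1.9, 0.5]
finger_gap: 0.0102
grasp_force: 25.0
```

Call:
arm_command(increments=[[0.0005,0,0,0,0,0],[0,0,0,0,0,0]])

```text
time_s: 11.4
tool_pos: [0.5388, 0.1311, 0.0732]
orientation: [0.0, 0.7, 0.714, -0.0]
wrist_force: [0.2, -1.5, 1.1]
finger_gap: 0.0096
grasp_force: 25.0
```

Call:
arm_command(increments=[[0.0005,0,0,0,0,0],[0,0,0,0,0,0]])

```text
time_s: 11.6
tool_pos: [0.5388, 0.1314, 0.0732]
orientation: [0.0, 0.7, 0.714, -0.001]
wrist_force: [0.3, -1.6, 0.9]
finger_gap: 0.0099
grasp_force: 25.0
```

Call:
arm_command(increments=[[0.0005,0,0,0,0,0],[0,0,0,0,0,0]])

```text
time_s: 11.8
tool_pos: [0.5388, 0.1315, 0.0732]
orientation: [0.001, 0.7, 0.714, -0.001]
wrist_force: [-0.2, -3.4, 0.8]
finger_gap: 0.01
grasp_force: 25.0
```

Call:
arm_command(increments=[[0.0005,0,0,0,0,0],[0,0,0,0,0,0]])

```text
time_s: 12.0
tool_pos: [0.5387, 0.1314, 0.0732]
orientation: [0.001, 0.7, 0.714, -0.001]
wrist_force: [0.4, -4.8, 2.2]
finger_gap: 0.01
grasp_force: 25.0
```

Call:
arm_command(increments=[[0.0007,0,0.0002,0,0,0],[0.0003,0,0.0002,0,0,0],[0,0,0,0,0,0],[0,0,0,0,0,0]])

```text
time_s: 12.4
tool_pos: [0.5388, 0.1314, 0.0732]
orientation: [0.001, 0.701, 0.714, -0.001]
wrist_force: [-1.6, -7.2, 6.1]
finger_gap: 0.0096
grasp_force: 25.0
```

```bash
python3 - <<'E'
from h import *
p,r=pose();x=sense();print(p,r.as_matrix().round(4).tolist(),x["wrist_force"],x["ft_torque"])
a=snapshot("wrist")["image"][60:260,150:350];b=snapshot("side")["image"][170:290,200:290]
cv2.imwrite("pics/w4.png",np.hstack([cv2.resize(a,(400,400),interpolation=cv2.INTER_CUBIC),cv2.resize(b,(300,400),interpolation=cv2.INTER_CUBIC)]))
E
```

```text
[0.53875574 0.1314324  0.07317858] [[-0.0184, 0.9998, -0.0005], [0.9998, 0.0184, -0.0031], [-0.0031, -0.0005, -1.0]] [-1.62131836 -7.17713044  6.10050705] [-1.30402766  0.24727862  0.03320583]
```

View pics/w4.png

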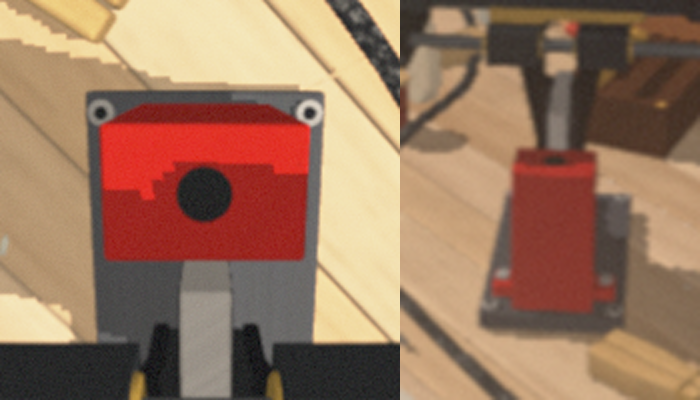

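```bash
python3 - <<'E'
from h import *
s=snapshot("wrist");p,r=pose()
for px,z in (((253,191),.099),((253,205.5),.119)): print(r.inv().apply(back(s,np.array([px]),z)[0]-p).round(4))
x=sense();print(x["wrist_force"],x["ft_torque"],x["grasp_force"])
E
```

```text
[ 0.0357 -0.0005 -0.0259]
[ 0.0359 -0.0005 -0.0459]
[-1.70521215 -7.11614418  5.82871959] [-1.3278422   0.23470217  0.04989825] 25.00170432496816
```

Call:
arm_command(increments=[[0.0006,0,0,0,0,0],[0.0006,0,0,0,0,0],[0,0,0,0,0,0],[0,0,0,0,0,0],[0,0,0,0,0,0]])

```text
time_s: 13.05
tool_pos: [0.5387, 0.1314, 0.0732]
orientation: [0.001, 0.701, 0.713, -0.002]
wrist_force: [-1.1, -9.7, 5.3]
finger_gap: 0.0097
grasp_force: 25.0
```

```bash
python3 - <<'E'
from h import *
p,r=pose();x=sense();print(p,r.as_matrix().round(4).tolist(),x["wrist_force"],x["ft_torque"])
s=snapshot("wrist")
f=np.linalg.norm(x["wrist_force"])
if x["wrist_force"][1]<-7 and x["wrist_force"][2]>1 and f<25: print(job_done())
E
```

```text
[0.53872729 0.13141776 0.07321292] [[-0.0175, 0.9998, -0.0007], [0.9998, 0.0175, -0.0044], [-0.0043, -0.0008, -1.0]] [-1.090286   -9.68306928  5.33492483] [-1.7098467   0.31171352  0.06919621]
the job is handed in; nothing more can be done
None
```

I handed the job in at about 13 s: the square is still gripped at 25 N and pressed lightly into the jig corner, with roughly 10 N on the upright side and 8 N on the plate. The wrist camera showed its long edge flush with the upright, and the tool's tilt puts the toe within about 0.5 mm of flat; the judge's verdict was not shown.

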